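# Release the tea caddy's tray with the tea pick

### The arm

A 7-joint arm with a two-finger parallel gripper is mounted at the origin on the work surface. World frame = base frame: x ahead of the robot, y to its left, z up, the work surface at z = 0. Lengths are in m, angles in degrees, forces in N, time in s.
With the tool pointing down it reaches from about 0.425 to 0.875 m from the base axis. Payload 4.7 kg.
Tool frame: the origin (TCP) lies between the finger pads; the fingertips stand env.finger_overhang ahead of it and the grasp point (between the pads) lies 5 mm behind it (env.finger_overhang is the distance from the TCP to the fingertips, in m); z points along the fingers, y is the line along which they close (so a half turn about z gives the same grasp; the last joint's range is limited). The gripper opens to 87 mm and grips with 3 to 60 N. Pads are 19 mm wide; open, the fingers measure 117 mm over their backs; the gripper's body (75 mm by 190 mm) begins 51 mm behind the grasp point.
Start: joints at [72.657, 18.392, -4.016, 83.108, 1.295, 78.541, -3.26], TCP at [0.202, -0.618, 0.237] pointing down, gripper open.
Joint ranges: [-163.93, 163.93], [-17.29, 119.83], [-79.2, 71.16], [3.27, 140.29], [-89.18, 269.18], [5.43, 117.66], [-154.24, 154.24]. Speed limits (degrees/s): [147.25, 147.25, 180, 180, 180, 180, 180].

### API

Orientations are given as [roll, pitch, yaw] about the fixed x, y, z axes, in that order (R = Rz(yaw) Ry(pitch) Rx(roll)).
In Python, from cell import telemetry, eyes, env, models gives the robot as it stands. The module is installed in compiled form; this text tells all that it offers.
- The arm moves only by the tool drive_tool, never from a script. Its arguments are lists of equal length, an entry for each row: "angular": the turn, a rotation vector about the tool's x, y, z in rad, a list of three; "delta_pos": the shift along the tool's x, y, z in cm, a list of three; "gripper": the finger opening in cm, from 0 to 8.7. A call has 1 to 20 rows; each row shifts and turns the commanded pose from where the row before left it, along the tool's axes as they then stand; what a row does not reach is not made up. A row lasts 1/10 s, in which the tool goes at most 50 mm and 8.59 degrees, less where a joint would pass 70% of its speed; a pose out of reach is approached as far as the arm can. A call with a gripper value outside its range is refused whole. The fingers move at their own pace and stop on an object; "squeeze" is the grip in N (left out, the last holds). Time passes only in rows, so rows that do not move let the fingers close. It gives the time, the measured TCP pose, the force, the opening and the grip force at its end, in the units of the state.
- telemetry.get_obs(): the state, without advancing time (a new reading comes with each control period).
- eyes.read_camera(name): name is "side" or "top"; returns a dict with "pixels" (480x640x3 uint8, red, green, blue), "mtx" (3x3 intrinsics, pixels), "origin" and "orientation" of the camera in the world. Camera axes: x right, y down, z forward; pixel columns grow to the right and rows downward; lengths in m; the calibration is good to about 2 mm. A picture is of the moment at which its call begins. There is no depth.
- env.sign_off(): hands the job in; it is judged then, once.
Trained networks look in a picture, given as the dict that the camera call returned (one of the last four; its "shot" number tells which), for a name from the list of things; names that differ only in an ending like _2 or _b are one class to them, and where a whole thing is asked for, a point or a joint stands for the part that bears it (a point fixed in the world has none). Each returns a list of dicts, best first, with "p" (0 to 1); they miss things now and then, are a little off and sometimes report something else, mostly with a low value. They report only what shows in the picture. A call takes as long as a camera call. They do not tell look-alikes from the thing itself.
- models.search_frame(picture, target): "centre" ([column, row] in pixels, amid what is visible of it).
- models.cut_out(picture, target): "pixels" (480x640 bool, what is visible of it) and "centre" ([column, row] in pixels, amid what is visible of it).
The state is a dict: "time_s": time; "qpos": joint angles; "joint_velocities": joint speeds; "effort": joint torques, N m; "tool_pos": TCP position; "tool_rot": TCP orientation; "force": force on the tool from outside, world axes, zero at the start; "wrist_torque": the same for the moment, N m; "grip_width": finger opening in m; "grasp_force": force on a finger pad.
Only numpy, scipy, OpenCV 4.12 (cv2) and the standard library are available. Lean on these libraries where they do the work, as an engineer would, in place of code of your own. Each camera call takes 0.05 s, during which the arm holds its last target. There are 200 camera calls.

### The job

The tea caddy's tray is held shut by a hidden spring catch. Take the tea pick from its block, reach down through the slot in the caddy's lid with it and feel gently for the catch, press it until the tray springs out, then put the pick back in its block, fully down. Touch the caddy only with the pick, never press hard, and leave the mugs, the teapot and the dish where they are.

Things in the scene. Friction and masses are not known exactly. Their poses are not given: they have to be found in the camera images.
- slot (a point): Centre of the narrow slot through the caddy's lid, at the lid's upper surface; axes as the caddy's. It lies 20 mm behind (+x of) the lid's centre, is 48 mm long (y), 10 mm wide (x); the lid is 8 mm thick. 20 mm below the lid's upper surface, hidden, a rigid black ledge runs under the whole slot, with one gap in which the spring catch sits.
- tray (a joint): How far the tray has slid out of the caddy along the slot point's -x, in m: 0 latched shut (up to 0.001 of play), 0.045 fully sprung out. Its spring pushes it out with about 4 N as soon as the catch lets go, and it comes out in under a second.
- tray_front (a point): Middle of the upper edge of the tray's pale wooden front face, 57 mm above the shelf; it moves out with the tray.
- pick_center (a point): Centre of the tea pick's handle: dark wood, 18 by 18 mm square, 60 mm long, faces square to this point's x and y, z up. Below it a round steel collar, 24 mm wide, 5 mm thick, underside 35 mm below this point; from there a straight round steel pin, 6 mm thick with a rounded end, reaches 52 mm down. About 60 g. It stands upright in its block, the collar resting on the block.
- pick_tip (a point): End of the tea pick's steel pin, 87 mm below the handle's centre along the pick. Pressed hard, the held pick can swing about the line between the finger pads; with the fingers closing along the slot's length it cannot swing along the slot.
- stand_hole (a point): Centre of the round hole at the upper surface of the pick's block: pale wood, 64 by 64 mm, 70 mm high, fixed to the shelf. The hole is 14 mm in diameter, its rim chamfered by 2 mm, and goes right through, straight down; z is up.
- mug_a: White ceramic mug, 80 mm in diameter, 90 mm high, loose; origin at the centre of its underside. To be left alone.
- mug_b: Second such white mug. To be left alone.
- teapot: Clear glass teapot, 116 mm in diameter and 112 mm high, spout along +y (88 mm from the centre), handle along -y; origin at the centre of its underside. To be left alone.
- dish: Small round white ceramic dish, 84 mm in diameter, 16 mm high; origin at the centre of its underside. To be left alone.
- caddy: Closed oak tea caddy, fixed, 160 (x) by 200 (y) by 100 mm high. Origin at the centre of its underside, z up; the front, 80 mm to -x, is the pale flush face of the tray. More than 30 N between the pick and any part of the caddy (lid, ledge, catch) breaks it.
- slot_left (a point): The slot's +y end, at the lid's upper surface, 24 mm from point slot. The hidden gap in the ledge below is 13 mm long along y, as wide as the slot, and centred anywhere from 6 to 42 mm from this end towards the other end: only feel tells where. The ledge does not give; in the gap, 2 to 9 mm below the ledge's top (differs each time), lies the flat catch, which does.
- slot_right (a point): The slot's -y end, at the lid's upper surface. Feel of the catch: it starts to move down at about 2 N, stiffens by 0.3 N per mm, with about 1 N of friction on top, lets go of the tray when pressed about 4 to 5 mm down, and meets a hard stop at 7 mm.
There are look-alikes about, which are no part of the job. There is more than one size of the part that bears stand_hole; the job needs the smaller. Of the things that look like the part that bears pick_center, the larger one is meant.

How it is judged (in metres and radians):
On the way, in this order (a step that is already met when the one before it is completed fails the run):
1. the pick's tip is down through the slot while the tray is still shut (z of pick_tip in the frame of slot between -0.05 and -0.01 m and horizontal distance between pick_tip and slot below 0.028 m and value of joint tray below 0.01 m), for 0.1 s.
2. the tray springs out while the pick is in the slot (z of pick_tip in the frame of slot below -0.01 m and horizontal distance between pick_tip and slot below 0.028 m and value of joint tray above 0.02 m), for 0.1 s.
At the end, for the whole second after the job is handed in: The tray stands at least 30 mm out of the caddy, and the pick stands released, still and upright (within 0.12 rad) in the hole of its block, pin down, its tip at least 47 mm below the block's upper surface (value of joint tray above 0.03 m and horizontal distance between pick_tip and stand_hole below 0.008 m and z of pick_tip in the frame of stand_hole below -0.047 m and angle between pick_center's own z axis and vertical below 0.12 rad and z of pick_center in the frame of stand_hole above 0.02 m and linear speed of pick below 0.02 m/s); the robot touches nothing.
It fails at once if the pick is pressed on the caddy (lid, ledge or catch) with more than 30 N (contact force between pick and caddy above 30 N).
It fails at once if the hand or arm touches the caddy or its tray (over 2 N) (contact force between the arm and caddy above 2 N).
It fails at once if the fingers touch the caddy or its tray (over 2 N) (contact force between the fingers and caddy above 2 N).
It fails at once if a mug, the teapot or the dish is moved by more than 20 mm (distance of any of mug_a, mug_b, teapot, dish from where it was at the start of the episode above 0.02 m).
It also fails if it takes over 70 s, if anything falls off the work surface, if the arm or the gripper's body presses on something with over 40 N, if the wrist force passes 120 N, or if a joint passes its speed limit or range.

## Working session

There is one attempt and no reset: what is moved stays moved. The work goes in short steps, Python scripts to look and compute and a tool call to move; the robot and the scene stay as the last step left them, time stands still between calls to the robot, and variables do not carry over. Pictures are saved under pics/ and viewed, at most 10 in all, crops included, and the job is handed in when it is done.

Besides the shell and the picture viewer there is one more tool, called after "Call:" in YAML: its name, and indented under it one key for each argument. drive_tool: Moves the arm, as the interface text tells. Its arguments: {"type":"object","properties":{"angular":{"type":"array","items":{"type":"array","items":{"type":"number"}}},"delta_pos":{"type":"array","items":{"type":"array","items":{"type":"number"}}},"gripper":{"type":"array","items":{"type":"number"}},"squeeze":{"type":"number"}},"required":["angular","delta_pos","gripper"]}

```bash
mkdir -p pics; cat > h.py <<'E'
import numpy as np, cv2
from cell import telemetry, eyes, env, models
from scipy.spatial.transform import Rotation as R
def rot(o):
    o=np.array(o,float)
    return o if o.shape==(3,3) else (R.from_quat(o).as_matrix() if o.size==4 else R.from_euler('xyz',o,degrees=True).as_matrix())
def ray(c,p):
    d=rot(c['orientation'])@np.linalg.inv(c['mtx'])@np.array([p[0],p[1],1.]); return np.array(c['origin']),d
def atz(c,p,z):
    o,d=ray(c,p); return o+d*(z-o[2])/d[2]
def proj(c,P):
    q=np.array(c['mtx'])@rot(c['orientation']).T@(np.array(P)-c['origin']); return q[:2]/q[2]
def tri(c1,p1,c2,p2):
    a,d=ray(c1,p1); b,e=ray(c2,p2); d/=np.linalg.norm(d); e/=np.linalg.norm(e)
    s=np.linalg.lstsq(np.c_[d,-e],b-a,rcond=None)[0]; P,Q=a+s[0]*d,b+s[1]*e
    return (P+Q)/2,np.linalg.norm(P-Q)
def save(n,im): cv2.imwrite('pics/'+n,im[...,::-1])
E
python3 - <<'E'
from h import *
print(telemetry.get_obs(),env.finger_overhang)
C={}
for n in('side','top'):
    c=eyes.read_camera(n);C[n]=c;save(n+'1.png',c['pixels']);print(n,c['origin'],c['orientation'],c['mtx'])
    for t in('pick_center','stand_hole','slot','slot_left','slot_right','caddy','tray_front','mug_a','teapot','dish'):
        try: print(t,[(np.round(r['centre']),round(r['p'],2)) for r in models.search_frame(c,t)])
        except Exception as e: print(t,e)
E
```

```text
{'time_s': 0.0, 'qpos': array([72.65708377, 18.4401925 , -4.01561963, 83.17452717,  1.29537574,
       78.54250462, -3.2611733 ]), 'joint_velocities': array([-0.00166376,  0.07274516, -0.09244015, -0.00588229, -0.06673696,
       -0.04472383,  0.12736997]), 'effort': array([-3.18108723e-04, -4.91297114e+01, -4.03797431e-01, -3.12529957e+01,
       -6.36247918e-02,  4.38232231e-02,  1.84927485e-04]), 'tool_pos': array([ 0.20227137, -0.61716307,  0.23545197]), 'tool_rot': array([-1.79888043e+02,  6.16726053e-03,  1.81516490e+01]), 'force': array([-0.54660066, -0.28278128, -0.3052164 ]), 'wrist_torque': array([-0.012422  ,  0.01044696,  0.03456238]), 'grasp_force': 0.0, 'grip_width': 0.0872399956090306} 0.014
side [0.29057132 0.70266734 0.59508536] [-123.57947473    0.82350302 -159.79949929] [[483.81870289   0.         321.81463565]
 [  0.         483.81870289 244.24433514]
 [  0.           0.           1.        ]]
pick_center [(array([300., 319.]), 0.91), (array([314., 305.]), 0.77)]
stand_hole [(array([385., 408.]), 0.92), (array([299., 353.]), 0.79)]
slot [(array([371., 215.]), 0.79
[... 275 characters left out ...]
42386193 0.01279137 1.1739199 ] [-172.95223219   -0.24118034  -90.6491778 ] [[532.5938367    0.         318.68755879]
 [  0.         532.5938367  240.34278585]
 [  0.           0.           1.        ]]
pick_center [(array([222., 262.]), 0.62), (array([265., 257.]), 0.44)]
stand_hole [(array([188., 334.]), 0.84), (array([226., 265.]), 0.7), (array([326., 310.]), 0.4)]
slot [(array([430., 258.]), 0.73)]
slot_left [(array([432., 255.]), 0.65)]
slot_right [(array([432., 255.]), 0.59)]
caddy [(array([428., 258.]), 0.63)]
tray_front [(array([220., 260.]), 0.27)]
mug_a [(array([318., 166.]), 0.78), (array([448., 155.]), 0.68)]
teapot [(array([198., 166.]), 0.85)]
dish [(array([327., 309.]), 0.86)]
```

View pics/side1.png

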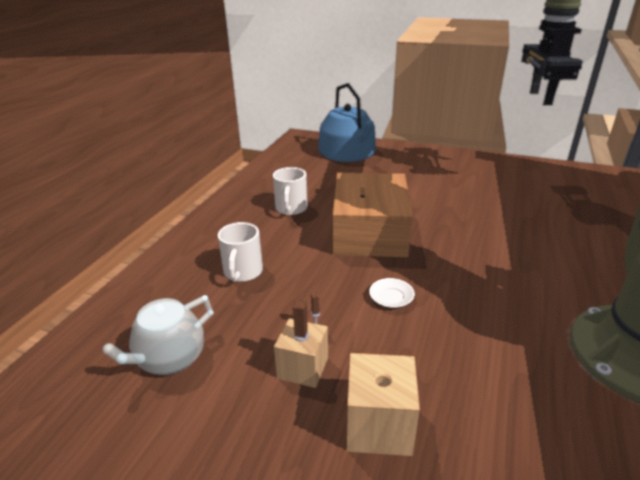

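View pics/top1.png

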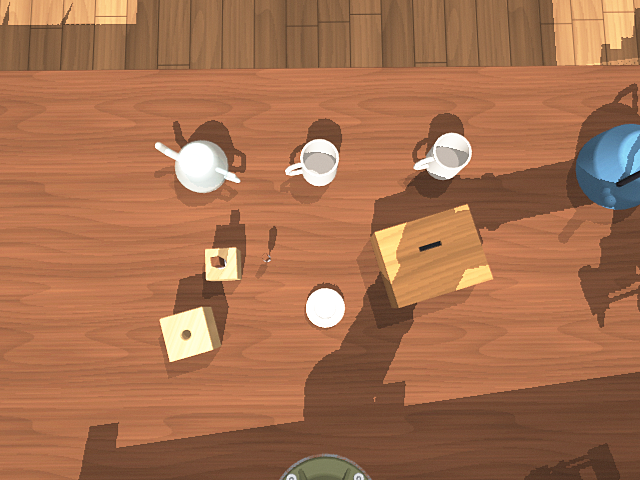

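The side view shows the large pick (300,319) standing in the small block (299,353), and a small look-alike pick (314,305) behind it. The larger empty block is at (385,408). In the top view the slot is at (430,245), the block at (222,264) and the dish at (326,309). The larger pick in the smaller block fits the description, so I'll confirm it in a crop and measure.

```bash
python3 - <<'E'
from h import *
s=eyes.read_camera('side');t=eyes.read_camera('top')
a=cv2.resize(t['pixels'][200:380,140:290],None,fx=3,fy=3,interpolation=2)[:540]
b=cv2.resize(s['pixels'][280:400,260:340],None,fx=4.5,fy=4.5,interpolation=2)[:540]
save('crop1.png',np.hstack([a[:, :430],b]))
# slot
g=t['pixels'].max(2); m=np.zeros_like(g); m[235:256,412:448]=(g[235:256,412:448]<60)
ys,xs=np.nonzero(m); print('slotpx',xs.mean(),ys.mean(),len(xs))
P=np.array([atz(t,(x,y),.1)[:2] for x,y in zip(xs,ys)]);c=P.mean(0)
w,v=np.linalg.eigh(np.cov((P-c).T)); print('slot',c,v[:,1],np.degrees(np.arctan2(v[1,1],v[0,1])),np.ptp((P-c)@v[:,1]))
for cam,n in((t,'top'),(s,'side')):
  for k in('caddy','stand_hole','pick_center'):
    for r in models.cut_out(cam,k):
      mm=r['pixels'].astype(np.uint8)
      cs=max(cv2.findContours(mm,0,2)[0],key=cv2.contourArea)
      print(n,k,round(r['p'],2),np.round(r['centre']),mm.sum(),cv2.minAreaRect(cs), cv2.approxPolyDP(cs,4,True).reshape(-1,2).tolist())
E
```

```text
slotpx 429.54430379746833 245.70886075949366 79
slot [ 0.5431606  -0.21825656] [-0.29470329  0.95558881] 107.13974618535683 0.042852975747771936
top caddy 0.92 [429. 260.] 8238 ((430.3128356933594, 256.3224792480469), (79.85238647460938, 105.67830657958984), 72.83808135986328) [[466, 205], [371, 236], [392, 307], [492, 278]]
top caddy 0.47 [318. 166.] 1627 ((316.3274230957031, 165.4114990234375), (42.614654541015625, 53.05665588378906), 41.18592834472656) [[316, 140], [284, 172], [324, 185], [335, 175], [337, 152], [331, 143]]
top stand_hole 0.97 [189. 332.] 2320 ((189.94842529296875, 333.01434326171875), (44.21477508544922, 54.06406784057617), 74.47589111328125) [[209, 307], [160, 320], [170, 360], [219, 345]]
top stand_hole 0.82 [226. 264.] 1046 ((222.5, 265.0), (34.0, 37.0), 90.0) [[205, 250], [207, 281], [240, 278], [238, 249]]
top pick_center 0.58 [220. 263.] 164 ((217.5, 262.0), (12.0, 15.0), 90.0) [[211, 257], [213, 266], [225, 266], [223, 258]]
top pick_center 0.38 [200. 164.] 2424 ((197.7159423828125, 161.84756469726562), (77.75611877441406, 52.18983459472656), 54.7824058532
[... 784 characters left out ...]
91267395019531, 61.30047607421875), 12.33908748626709) [[290, 319], [274, 346], [277, 377], [315, 386], [327, 356], [326, 329], [309, 324], [308, 339], [297, 342]]
side pick_center 0.82 [301. 322.] 537 ((299.5623779296875, 320.49737548828125), (39.25760269165039, 14.320905685424805), 87.61405944824219) [[296, 301], [293, 335], [303, 340], [306, 306]]
side pick_center 0.72 [238. 252.] 2133 ((240.15907287597656, 251.6986541748047), (58.28972625732422, 40.41079330444336), 81.57302856445312) [[231, 224], [218, 234], [223, 272], [234, 281], [248, 280], [261, 270], [257, 233], [250, 224]]
side pick_center 0.68 [313. 307.] 185 ((314.5, 307.5), (27.0, 7.0), 90.0) [[312, 294], [315, 321], [318, 298]]
```

View pics/crop1.png

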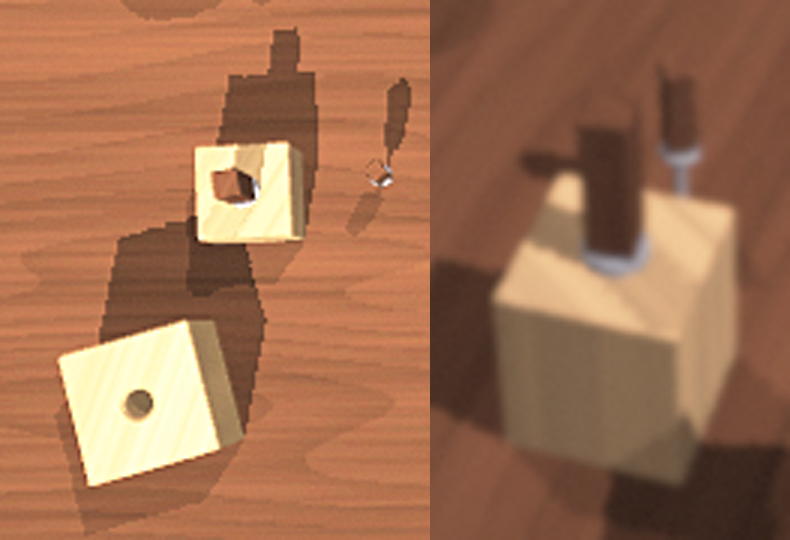

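The crop confirms it: the larger pick stands in the smaller block. Next I'll get precise positions and the handle's yaw.

```bash
python3 - <<'E'
from h import *
s=eyes.read_camera('side');t=eyes.read_camera('top')
# block corners top face, from crop
cor=[(np.array(p)/3+[140,200]) for p in((195,145),(290,142),(298,240),(200,241))]
W=[atz(t,p,.07)[:2] for p in cor];print('block',np.mean(W,0),[np.linalg.norm(W[i]-W[i-1]).round(4) for i in range(4)],[np.degrees(np.arctan2(*(W[i]-W[i-1])[::-1])).round(1) for i in range(4)])
pc,e=tri(s,(299.7,320.5),t,(218,262));print('pick c',pc,e)
for z in(.105,.075,.135): 
    P=(*np.mean(W,0),z);print(z,proj(s,P),proj(t,P))
sl=(.5432,-.2183,.1);print('slot side',proj(s,sl),'top',proj(t,sl))
g=s['pixels'].max(2);m=np.zeros(g.shape);m[183:204,352:374]=g[183:204,352:374]<60;ys,xs=np.nonzero(m);print('slotpx side',xs.mean(),ys.mean(),len(xs),atz(s,(xs.mean(),ys.mean()),.1))
big=lambda c,x,y,w:cv2.resize(c['pixels'][y:y+w,x:x+w],(400,400),interpolation=0)
save('crop2.png',np.vstack([np.hstack([big(t,205,245,40)[:300],big(s,280,295,50)[:300]]),np.hstack([big(t,410,225,40)[:300],big(s,340,170,50)[:300]])]))
E
```

```text
block [0.51310503 0.20800247] [np.float64(0.0667), np.float64(0.0659), np.float64(0.0683), np.float64(0.0675)] [np.float64(3.8), np.float64(-88.8), np.float64(-174.9), np.float64(89.9)]
pick c [0.51454318 0.21046135 0.10084809] 0.00016534703864863823
0.105 [301.05339331 317.57209012] [218.84974809 262.56916546]
0.075 [301.80207356 332.29300306] [221.48974157 263.74926822]
0.135 [300.26950151 302.15883068] [216.0587329  261.32155452]
slot side [361.77311822 192.116709  ] top [429.56771741 245.68819929]
slotpx side 362.0 196.0 1 [ 0.537633 -0.200975  0.1     ]
```

View pics/crop2.png

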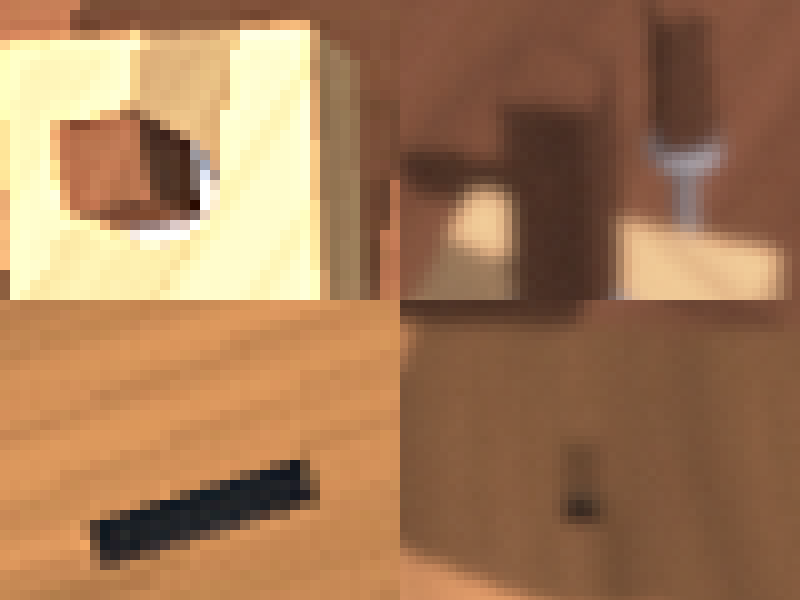

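Call:
drive_tool:
  angular:
    - [0,0,0]
    - [0,0,0]
    - [0,0,0]
    - [0,0,0]
    - [0,0,0]
    - [0,0,0]
    - [0,0,0]
    - [0,0,0]
    - [0,0,0]
    - [0,0,0]
    - [0,0,0]
    - [0,0,0]
    - [0,0,0]
    - [0,0,0]
    - [0,0,0]
    - [0,0,0]
    - [0,0,0]
    - [0,0,0]
    - [0,0,0]
    - [0,0,0]
  delta_pos:
    - [3.5,-1,0]
    - [3.5,-1,0]
    - [3.5,-1,0]
    - [3.5,-1,0]
    - [3.5,-1,0]
    - [3.5,-1,0]
    - [3.5,-1,0]
    - [3.5,-1,0]
    - [3.5,-1,0]
    - [3.5,-1,0]
    - [1.2,-3.5,0]
    - [1.2,-3.5,0]
    - [1.2,-3.5,0]
    - [1.2,-3.5,0]
    - [1.2,-3.5,0]
    - [1.2,-3.5,0]
    - [1.2,-3.5,0]
    - [1.2,-3.5,0]
    - [1.2,-3.5,0]
    - [1.2,-3.5,0]
  gripper: [8.7,8.7,8.7,8.7,8.7,8.7,8.7,8.7,8.7,8.7,8.7,8.7,8.7,8.7,8.7,8.7,8.7,8.7,8.7,8.7]

```text
time_s: 3.6
tool_pos: [0.5088, -0.0422, 0.2368]
tool_rot: [180.0, -0.0, 18.1]
force: [0.3, 0.2, -0.0]
grip_width: 0.087
grasp_force: 0.0
```

```bash
cat >> h.py <<'E'
def to(x,y,z,yaw):
    o=telemetry.get_obs(); M=rot(o['tool_rot']); d=M.T@(np.array([x,y,z])-o['tool_pos'])*100
    T=R.from_euler('xyz',[180,0,yaw],degrees=True).as_matrix()
    print('pose',np.round(o['tool_pos'],4),np.round(o['tool_rot'],2),'t',o['time_s'],'F',np.round(o['force'],2),'w',o['grip_width'],o['grasp_force'])
    print('delta cm',np.round(d,2),'rotvec',np.round(R.from_matrix(M.T@T).as_rotvec(),4))
E
python3 -c "
from h import *
to(.514,.21,.20,11)"
```

```text
pose [ 0.5088 -0.0422  0.2368] [ 1.7996e+02 -3.0000e-02  1.8140e+01] t 3.6 F [ 0.29  0.18 -0.02] w 0.08704352984005564 0.0
delta cm [  8.35 -23.81   3.67] rotvec [ 0.0007 -0.0005  0.1247]
```

Call:
drive_tool:
  angular:
    - [0,0,0]
    - [0,0,0]
    - [0,0,0]
    - [0,0,0]
    - [0,0,0]
    - [0,0,0]
    - [0,0,0]
    - [0,0,0.06]
    - [0,0,0.065]
    - [0,0,0]
  delta_pos:
    - [1.2,-3.4,0.5]
    - [1.2,-3.4,0.5]
    - [1.2,-3.4,0.5]
    - [1.2,-3.4,0.5]
    - [1.2,-3.4,0.5]
    - [1.2,-3.4,0.5]
    - [1.15,-3.41,0.67]
    - [0,0,0]
    - [0,0,0]
    - [0,0,0]
  gripper: [8.7,8.7,8.7,8.7,8.7,8.7,8.7,8.7,8.7,8.7]

```text
time_s: 4.6
tool_pos: [0.514, 0.2089, 0.1998]
tool_rot: [180.0, 0.0, 11.0]
force: [-0.1, -0.2, 0.6]
grip_width: 0.0871
grasp_force: 0.0
```

```bash
python3 - <<'E'
from h import *
to(.514,.21,.10,11)
s=eyes.read_camera('side')
p=telemetry.get_obs()['tool_pos'];print(proj(s,p),proj(s,(.514,.21,.105)))
save('a.png',cv2.resize(s['pixels'][150:400,200:450],(500,500)))
E
```

```text
pose [0.514  0.2089 0.1998] [179.99   0.    11.02] t 4.6 F [-0.14 -0.17  0.57] w 0.08713270063045447 0.0
delta cm [ 0.02 -0.11  9.98] rotvec [0.0002 0.0001 0.0003]
[297.62076105 266.35139977] [299.98956503 318.29704865]
```

View pics/a.png

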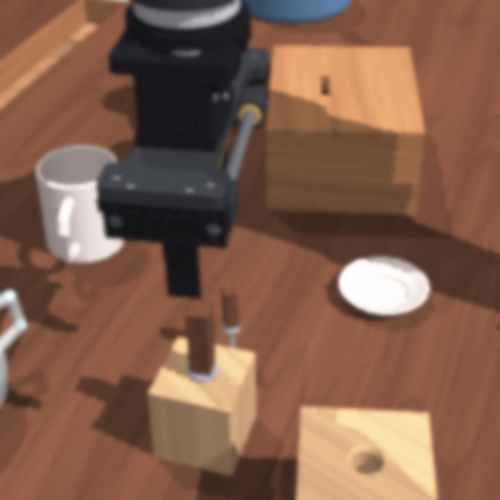

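The open gripper stands above the handle, with no obstacle under its fingers. Descend and grip.

Call:
drive_tool:
  angular:
    - [0,0,0]
    - [0,0,0]
    - [0,0,0]
    - [0,0,0]
    - [0,0,0]
    - [0,0,0]
    - [0,0,0]
    - [0,0,0]
    - [0,0,0]
    - [0,0,0]
    - [0,0,0]
    - [0,0,0]
    - [0,0,0]
    - [0,0,0]
    - [0,0,0]
  delta_pos:
    - [0,0,2.5]
    - [0,-0.1,2.5]
    - [0,0,2.5]
    - [0,0,2.5]
    - [0,0,0]
    - [0,0,0]
    - [0,0,0]
    - [0,0,0]
    - [0,0,0]
    - [0,0,0]
    - [0,0,0]
    - [0,0,0]
    - [0,0,0]
    - [0,0,0]
    - [0,0,0]
  gripper: [8.7,8.7,8.7,8.7,8.7,4,3,2,1,1,1,1,1,1,1]
  squeeze: 30

```text
time_s: 6.15
tool_pos: [0.5138, 0.2096, 0.0998]
tool_rot: [180.0, 0.0, 11.0]
force: [0.4, -0.6, 0.5]
grip_width: 0.0181
grasp_force: 30.0
```

```bash
python3 - <<'E'
from h import *
to(.514,.21,.10,11)
E
```

```text
pose [0.5138 0.2096 0.0998] [1.800e+02 1.000e-02 1.099e+01] t 6.15 F [ 0.37 -0.63  0.52] w 0.018092355733639837 30.000104445498437
delta cm [ 0.03 -0.03 -0.02] rotvec [ 0.      0.0002 -0.0001]
```

Call:
drive_tool:
  angular:
    - [0,0,0]
    - [0,0,0]
    - [0,0,0]
    - [0,0,0]
    - [0,0,0]
    - [0,0,0]
    - [0,0,0]
    - [0,0,0]
    - [0,0,0]
    - [0,0,0]
    - [0,0,0]
    - [0,0,0]
    - [0,0,0]
    - [0,0,0]
    - [0,0,0]
    - [0,0,0]
    - [0,0,0]
    - [0,0,-0.053]
    - [0,0,-0.054]
    - [0,0,0]
  delta_pos:
    - [0,0,-1]
    - [0,0,-3]
    - [0,0,-3]
    - [0,0,-3]
    - [0,0,-3]
    - [-0.44,3.55,0]
    - [-0.44,3.55,0]
    - [-0.44,3.55,0]
    - [-0.44,3.55,0]
    - [-0.44,3.55,0]
    - [-0.44,3.55,0]
    - [-0.44,3.55,0]
    - [-0.44,3.55,0]
    - [-0.44,3.55,0]
    - [-0.44,3.55,0]
    - [-0.44,3.55,0]
    - [-0.44,3.55,0]
    - [0,0,0]
    - [0,0,0]
    - [0,0,0]
  gripper: [1,1,1,1,1,1,1,1,1,1,1,1,1,1,1,1,1,1,1,1]

```text
time_s: 8.15
tool_pos: [0.5433, -0.2187, 0.2303]
tool_rot: [-180.0, -0.0, 17.1]
force: [0.4, 0.2, -0.5]
grip_width: 0.0176
grasp_force: 30.0
```

Call:
drive_tool:
  angular:
    - [0,0,0]
    - [0,0,0]
    - [0,0,0]
  delta_pos:
    - [0,0,1.5]
    - [0,0,1.5]
    - [0,0,0]
  gripper: [1,1,1]

```text
time_s: 8.45
tool_pos: [0.5412, -0.2178, 0.1963]
tool_rot: [-179.8, 0.3, 17.1]
force: [0.1, 1.4, -2.3]
grip_width: 0.0177
grasp_force: 30.0
```

```bash
python3 - <<'E'
from h import *
to(.5432,-.2183,.195,17.1)
s=eyes.read_camera('side');t=eyes.read_camera('top')
p=telemetry.get_obs()['tool_pos'];tip=p-[0,0,.082];sl=(.5432,-.2183,.1)
print('side tip',proj(s,tip),'slot',proj(s,sl)); print('top tip',proj(t,tip),'slot',proj(t,sl))
a=cv2.resize(s['pixels'][130:230,320:410],(540,600),interpolation=2)
b=cv2.resize(t['pixels'][205:305,410:450],(240,600),interpolation=2)
save('b.png',np.hstack([a,b]))
E
```

```text
pose [ 0.5412 -0.2178  0.1963] [-179.79    0.26   17.12] t 8.45 F [ 0.09  1.36 -2.31] w 0.017699896620430474 29.999911389313638
delta cm [0.17 0.11 0.13] rotvec [-0.0037  0.0046  0.0004]
side tip [362.2493923  185.30665817] slot [361.77311822 192.116709  ]
top tip [431.3337977 245.0125917] slot [429.56771741 245.68819929]
```

View pics/b.png

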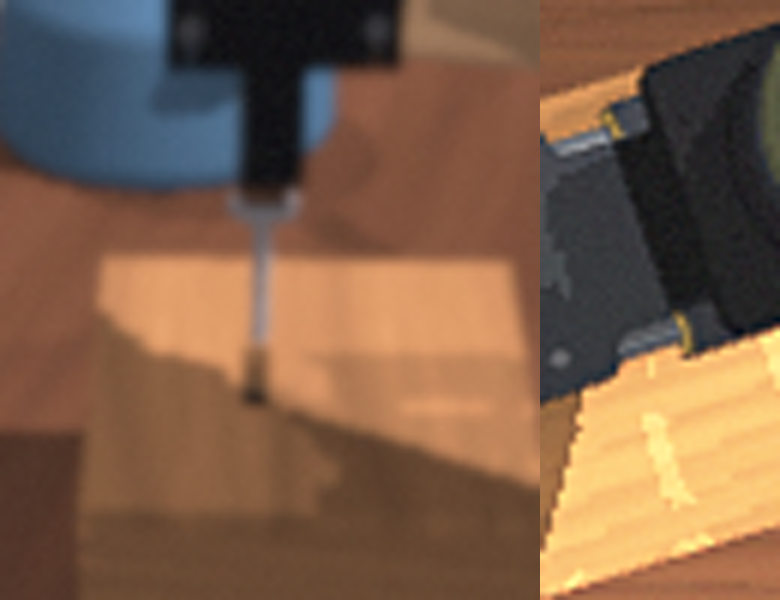

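The side view shows the pin hanging just over the far part of the slot, at about (363,188), with the slot mouth at (362,193). I'll let it settle and then measure the pin's line numerically.

Call:
drive_tool:
  angular:
    - [0,0,0]
    - [0,0,0]
    - [0,0,0]
  delta_pos:
    - [0,0,0]
    - [0,0,0]
    - [0,0,0]
  gripper: [1,1,1]

```text
time_s: 8.85
tool_pos: [0.5435, -0.2187, 0.2003]
tool_rot: [180.0, -0.0, 17.1]
force: [-0.0, 0.3, -1.0]
grip_width: 0.018
grasp_force: 30.0
```

```bash
python3 - <<'E'
from h import *
to(.5432,-.2183,.2,17.1)
s=eyes.read_camera('side')
p=telemetry.get_obs()['tool_pos']
for z in(0,.01,.02,.03,.04,.05): print(z,proj(s,p-[0,0,.082-z]))
print(s['pixels'][164:200,354:372].sum(2)//3)
E
```

```text
pose [ 0.5435 -0.2187  0.2003] [ 1.7996e+02 -4.0000e-02  1.7120e+01] t 8.85 F [-0.04  0.33 -0.96] w 0.018002042658977764 29.999886753503233
delta cm [-0.02 -0.05  0.03] rotvec [ 0.0007 -0.0006  0.0003]
0 [361.96334228 184.53239411]
0.01 [362.10848853 180.38208777]
0.02 [362.25517085 176.18785868]
0.03 [362.40341378 171.94900589]
0.04 [362.55324234 167.66481343]
0.05 [362.70468212 163.33454995]
[[ 81  81  83  85  88  91  94  96  97  98  97  94  95  97  94  87  83  83]
 [ 80  81  80  84  84  88  91  95  99  96  94  90  90  89  88  86  84  84]
 [ 84  87  88  86  87  89  92  96  97  96  94  93  91  90  88  87  86  84]
 [ 91  90  91  93  96  94  95  97 100 101  99  95  94  94  92  89  87  84]
 [ 93  95  96  97  95  95  97  99 104 109 108 100  99  96  97  94  92  87]
 [ 95  97  96  98  97  97  96 101 111 120 116 104  99  98  96  96  93  90]
 [ 95  95  96  95  95  96  97 100 111 124 120 107 100  96  97  95  94  91]
 [101 101 100  99  99  99 100 103 115 129 124 109 102 100  99  99  97  93]
 [119 117 114 112 113 113 111 111 123 138 134 121 115 115 113 110 110 107]
 [142 138 136 136 136 134 12
[... 1297 characters left out ...]
153 156 156 153 151 145]
 [125 137 150 158 159 150 125  98  86  91 115 141 154 156 155 154 154 151]
 [122 130 140 146 151 146 120  93  81  89 113 139 151 155 155 154 156 155]
 [110 114 114 122 132 130 109  88  79  85 109 135 148 152 154 154 155 157]
 [102 102 101 105 109 107  93  76  71  78 100 125 140 145 150 152 154 156]
 [101 100  99  98  99  94  77  59  53  63  90 113 128 135 141 148 151 153]
 [102 100  98  98  98  89  72  53  48  54  76 101 116 123 132 138 142 145]
 [100 100  98  96  97  94  83  74  69  67  75  90 101 110 118 124 129 133]
 [102 100  98  97  98  97  94  93  90  88  85  87  89  96  98 105 110 116]
 [102 101  99  98  98  98 100 100  98  96  91  88  86  85  83  83  87  93]]
```

Settled, the pin tip (362,184.5) is in line with the slot (362,192) to within about 0.5 mm. I'll enter 3 mm left of centre.

Call:
drive_tool:
  angular:
    - [0,0,0]
    - [0,0,0]
    - [0,0,0]
    - [0,0,0]
    - [0,0,0]
    - [0,0,0]
    - [0,0,0]
    - [0,0,0]
  delta_pos:
    - [-0.02,-0.35,0.5]
    - [0,0,0.5]
    - [0,0,0.5]
    - [0,0,0.4]
    - [0,0,0.4]
    - [0,0,0.4]
    - [0,0,0.3]
    - [0,0,0]
  gripper: [1,1,1,1,1,1,1,1]

```text
time_s: 9.7
tool_pos: [0.5417, -0.2153, 0.1692]
tool_rot: [-180.0, 0.0, 17.1]
force: [-0.6, 0.4, -0.1]
grip_width: 0.0178
grasp_force: 30.0
```

Call:
drive_tool:
  angular:
    - [0,0,0]
    - [0,0,0]
  delta_pos:
    - [0,0,0]
    - [0,0,0]
  gripper: [1,1]

```text
time_s: 9.9
tool_pos: [0.5422, -0.2154, 0.1701]
tool_rot: [180.0, -0.0, 17.1]
force: [0.9, 0.6, 0.0]
grip_width: 0.0175
grasp_force: 30.0
```

Call:
drive_tool:
  angular:
    - [0,0,0]
    - [0,0,0]
    - [0,0,0]
    - [0,0,0]
  delta_pos:
    - [0,0,0.3]
    - [0,0,0.3]
    - [0,0,0.1]
    - [0,0,0]
  gripper: [1,1,1,1]

```text
time_s: 10.3
tool_pos: [0.5418, -0.2153, 0.1625]
tool_rot: [-180.0, 0.0, 17.1]
force: [0.9, 0.6, -0.6]
grip_width: 0.0177
grasp_force: 30.0
```

Call:
drive_tool:
  angular:
    - [0,0,0]
    - [0,0,0]
    - [0,0,0]
  delta_pos:
    - [0,0,0.05]
    - [0,0,0.05]
    - [0,0,0]
  gripper: [1,1,1]

```text
time_s: 10.6
tool_pos: [0.542, -0.2154, 0.1618]
tool_rot: [180.0, 0.0, 17.1]
force: [1.2, -0.4, -0.8]
grip_width: 0.0183
grasp_force: 30.0
```

Call:
drive_tool:
  angular:
    - [0,0,0]
    - [0,0,0]
    - [0,0,0]
  delta_pos:
    - [0,0,0.05]
    - [0,0,0.05]
    - [0,0,0]
  gripper: [1,1,1]

```text
time_s: 10.9
tool_pos: [0.5421, -0.2154, 0.1612]
tool_rot: [180.0, -0.0, 17.1]
force: [-0.2, 0.2, 2.4]
grip_width: 0.0178
grasp_force: 30.0
```

Call:
drive_tool:
  angular:
    - [0,0,0]
    - [0,0,0]
  delta_pos:
    - [0,0,0.05]
    - [0,0,0]
  gripper: [1,1]

```text
time_s: 11.1
tool_pos: [0.5422, -0.2154, 0.1611]
tool_rot: [180.0, -0.0, 17.1]
force: [-0.9, 0.8, 4.6]
grip_width: 0.0177
grasp_force: 30.0
```

Call:
drive_tool:
  angular:
    - [0,0,0]
    - [0,0,0]
  delta_pos:
    - [0,0,0.05]
    - [0,0,0]
  gripper: [1,1]

```text
time_s: 11.3
tool_pos: [0.5422, -0.2154, 0.1609]
tool_rot: [180.0, -0.0, 17.1]
force: [-3.1, 0.0, 7.4]
grip_width: 0.0179
grasp_force: 30.0
```

Rigid ledge at TCP z ≈ 0.161. Probe further left.

Call:
drive_tool:
  angular:
    - [0,0,0]
    - [0,0,0]
    - [0,0,0]
    - [0,0,0]
    - [0,0,0]
    - [0,0,0]
    - [0,0,0]
    - [0,0,0]
  delta_pos:
    - [0,0,-0.3]
    - [0,0,0]
    - [0,-0.3,0]
    - [0,-0.3,0]
    - [0,0,0]
    - [0,0,0.2]
    - [0,0,0.15]
    - [0,0,0]
  gripper: [1,1,1,1,1,1,1,1]

```text
time_s: 12.1
tool_pos: [0.5406, -0.2096, 0.1602]
tool_rot: [180.0, -0.0, 17.1]
force: [-1.4, 0.4, 4.4]
grip_width: 0.0181
grasp_force: 30.0
```

Call:
drive_tool:
  angular:
    - [0,0,0]
    - [0,0,0]
    - [0,0,0]
    - [0,0,0]
    - [0,0,0]
    - [0,0,0]
    - [0,0,0]
    - [0,0,0]
  delta_pos:
    - [0,0,-0.35]
    - [0,0,0]
    - [0,-0.3,0]
    - [0,-0.3,0]
    - [0,0,0]
    - [0,0,0.2]
    - [0,0,0.15]
    - [0,0,0]
  gripper: [1,1,1,1,1,1,1,1]

```text
time_s: 12.9
tool_pos: [0.5382, -0.204, 0.1589]
tool_rot: [-180.0, 0.0, 17.1]
force: [0.5, 0.7, -0.5]
grip_width: 0.0176
grasp_force: 30.0
```

Free below ledge level, so this is the gap. I'll press on gently.

Call:
drive_tool:
  angular:
    - [0,0,0]
    - [0,0,0]
    - [0,0,0]
  delta_pos:
    - [0,0,0.1]
    - [0,0,0.05]
    - [0,0,0]
  gripper: [1,1,1]

```text
time_s: 13.2
tool_pos: [0.5384, -0.2039, 0.1577]
tool_rot: [-180.0, 0.0, 17.1]
force: [-0.1, -0.0, -0.6]
grip_width: 0.0177
grasp_force: 30.0
```

Call:
drive_tool:
  angular:
    - [0,0,0]
    - [0,0,0]
    - [0,0,0]
  delta_pos:
    - [0,0,0.1]
    - [0,0,0.05]
    - [0,0,0]
  gripper: [1,1,1]

```text
time_s: 13.5
tool_pos: [0.5386, -0.204, 0.1566]
tool_rot: [180.0, -0.0, 17.1]
force: [0.5, -0.8, 1.5]
grip_width: 0.018
grasp_force: 30.0
```

Call:
drive_tool:
  angular:
    - [0,0,0]
    - [0,0,0]
    - [0,0,0]
  delta_pos:
    - [0,0,0.1]
    - [0,0,0.05]
    - [0,0,0]
  gripper: [1,1,1]

```text
time_s: 13.8
tool_pos: [0.5387, -0.204, 0.1552]
tool_rot: [180.0, -0.0, 17.1]
force: [0.3, 0.6, 3.3]
grip_width: 0.018
grasp_force: 30.0
```

Call:
drive_tool:
  angular:
    - [0,0,0]
    - [0,0,0]
    - [0,0,0]
  delta_pos:
    - [0,0,0.1]
    - [0,0,0.05]
    - [0,0,0]
  gripper: [1,1,1]

```text
time_s: 14.1
tool_pos: [0.5386, -0.204, 0.1534]
tool_rot: [180.0, -0.0, 17.1]
force: [-0.0, 0.8, 4.2]
grip_width: 0.0179
grasp_force: 30.0
```

Call:
drive_tool:
  angular:
    - [0,0,0]
    - [0,0,0]
    - [0,0,0]
  delta_pos:
    - [0,0,0.1]
    - [0,0,0.05]
    - [0,0,0]
  gripper: [1,1,1]

```text
time_s: 14.4
tool_pos: [0.5386, -0.2039, 0.1516]
tool_rot: [180.0, -0.0, 17.1]
force: [1.3, 0.4, 3.1]
grip_width: 0.0178
grasp_force: 30.0
```

Call:
drive_tool:
  angular:
    - [0,0,0]
    - [0,0,0]
    - [0,0,0]
  delta_pos:
    - [0,0,0.1]
    - [0,0,0]
    - [0,0,0]
  gripper: [1,1,1]

```text
time_s: 14.7
tool_pos: [0.5386, -0.2039, 0.1508]
tool_rot: [180.0, -0.0, 17.1]
force: [1.5, 0.3, 2.1]
grip_width: 0.0176
grasp_force: 30.0
```

```bash
cat > chk.py <<'E'
from h import *
to(.5382,-.204,.2,17.1)
c=eyes.read_camera('side')
a0=cv2.imread('pics/side1.png')[...,::-1]
save('c.png',cv2.resize(np.hstack([a0[160:280,320:430],c['pixels'][160:280,320:430]]),(770,420)))
E
python3 chk.py
```

```text
pose [ 0.5386 -0.2039  0.1508] [ 1.7999e+02 -1.0000e-02  1.7120e+01] t 14.7 F [1.5  0.25 2.13] w 0.017629020817768924 30.000274612102658
delta cm [-0.04 -0.   -4.92] rotvec [ 0.0001 -0.0001  0.0004]
```

View pics/c.png

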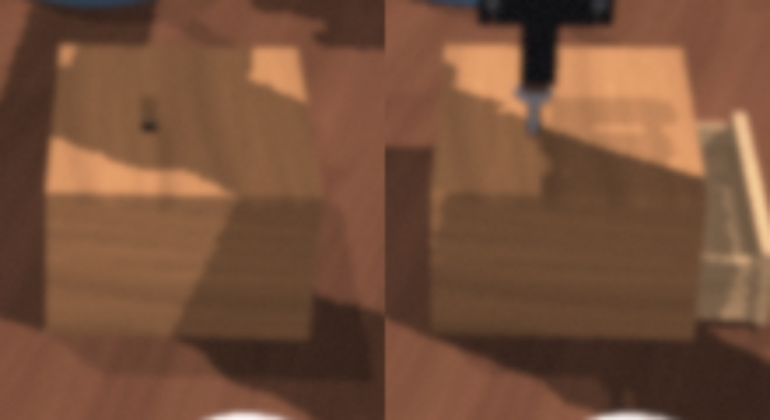

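The tray stands out at (740,190) in the crop. Withdraw the pick straight up and go back.

Call:
drive_tool:
  angular:
    - [0,0,0]
    - [0,0,0]
    - [0,0,0]
    - [0,0,0]
    - [0,0,0]
    - [0,0,0]
    - [0,0,0.053]
    - [0,0,0.054]
    - [0,0,0]
  delta_pos:
    - [0,0,0]
    - [0,0,-1]
    - [0,0,-2]
    - [0,0,-2]
    - [0,0,-2]
    - [0,0,-2]
    - [0,0,0]
    - [0,0,0]
    - [0,0,0]
  gripper: [1,1,1,1,1,1,1,1,1]

```text
time_s: 15.65
tool_pos: [0.538, -0.2038, 0.2409]
tool_rot: [-180.0, 0.1, 11.0]
force: [0.0, 0.9, -1.0]
grip_width: 0.018
grasp_force: 30.0
```

```bash
python3 -c "
from h import *
to(.5138,.2096,.24,11)"
```

```text
pose [ 0.538  -0.2038  0.2409] [-1.7998e+02  5.0000e-02  1.0980e+01] t 15.65 F [ 0.03  0.89 -1.04] w 0.018026751462186803 30.000546004157513
delta cm [  5.5  -41.05   0.1 ] rotvec [-0.0003  0.0009 -0.0004]
```

Call:
drive_tool:
  angular:
    - [0,0,0]
    - [0,0,0]
    - [0,0,0]
    - [0,0,0]
    - [0,0,0]
    - [0,0,0]
    - [0,0,0]
    - [0,0,0]
    - [0,0,0]
    - [0,0,0]
    - [0,0,0]
    - [0,0,0]
    - [0,0,0]
    - [0,0,0]
    - [0,0,0]
    - [0,0,0]
    - [0,0,0]
    - [0,0,0]
  delta_pos:
    - [0.46,-3.42,0]
    - [0.46,-3.42,0]
    - [0.46,-3.42,0]
    - [0.46,-3.42,0]
    - [0.46,-3.42,0]
    - [0.46,-3.42,0]
    - [0.46,-3.42,0]
    - [0.46,-3.42,0]
    - [0.46,-3.42,0]
    - [0.46,-3.42,0]
    - [0.46,-3.42,0]
    - [0.44,-3.43,0]
    - [0,0,2]
    - [0,0,2]
    - [0,0,2]
    - [0,0,0.8]
    - [0,0,0]
    - [0,0,0]
  gripper: [1,1,1,1,1,1,1,1,1,1,1,1,1,1,1,1,1,1]

```text
time_s: 17.45
tool_pos: [0.5145, 0.2097, 0.1735]
tool_rot: [-180.0, -0.0, 11.0]
force: [1.1, -0.0, -0.3]
grip_width: 0.0177
grasp_force: 30.0
```

```bash
python3 - <<'E'
from h import *
to(.5138,.2096,.0998,11)
c=eyes.read_camera('side');p=telemetry.get_obs()['tool_pos']
print(proj(c,p-[0,0,.082]),proj(c,p-[0,0,.04]),proj(c,(.5138,.2096,.07)))
save('d.png',cv2.resize(c['pixels'][240:400,240:360],(600,600*800//600)[:1]*2 if 0 else (450,600),interpolation=2))
E
```

```text
pose [0.5145 0.2097 0.1735] [-1.800e+02 -3.000e-02  1.101e+01] t 17.45 F [ 1.07 -0.03 -0.33] w 0.017703698322877673 29.99996347585693
delta cm [-0.08 -0.01  7.37] rotvec [-0.0001 -0.0006  0.0002]
[299.88760314 324.57617481] [298.75138062 303.22079869] [301.1091225  335.27394519]
```

View pics/d.png

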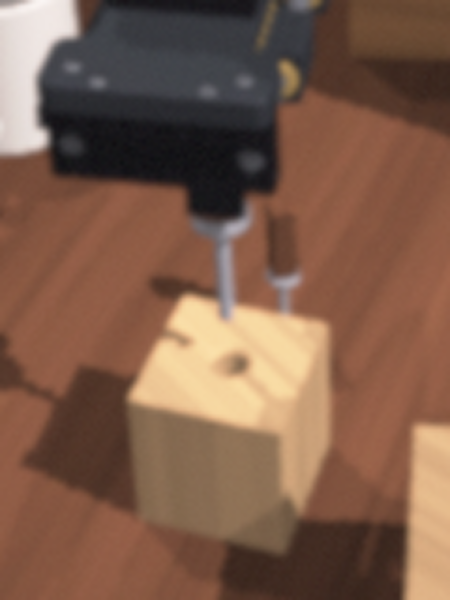

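The tip (300.5,324.5) points at the hole (302.7,337) to within about 2 mm, well inside the 4 mm clearance. Lower to just inside, then all the way.

Call:
drive_tool:
  angular:
    - [0,0,0]
    - [0,0,0]
    - [0,0,0]
    - [0,0,0]
    - [0,0,0]
  delta_pos:
    - [-0.08,0,1]
    - [0,0,0.8]
    - [0,0,0.6]
    - [0,0,0.5]
    - [0,0,0]
  gripper: [1,1,1,1,1]

```text
time_s: 18.0
tool_pos: [0.5128, 0.2091, 0.1428]
tool_rot: [180.0, 0.1, 11.0]
force: [0.4, 0.7, -0.6]
grip_width: 0.0178
grasp_force: 30.0
```

Call:
drive_tool:
  angular:
    - [0,0,0]
    - [0,0,0]
    - [0,0,0]
    - [0,0,0]
    - [0,0,0]
    - [0,0,0]
  delta_pos:
    - [0,0,1]
    - [0,0,1]
    - [0,0,1]
    - [0,0,0.7]
    - [0,0,0.5]
    - [0,0,0]
  gripper: [1,1,1,1,1,1]

```text
time_s: 18.6
tool_pos: [0.5129, 0.2092, 0.1009]
tool_rot: [180.0, 0.1, 11.0]
force: [-0.5, -0.8, -1.0]
grip_width: 0.0177
grasp_force: 30.0
```

Now fully down: 1.5 mm more, then release, let it settle, and lift.

Call:
drive_tool:
  angular:
    - [0,0,0]
    - [0,0,0]
    - [0,0,0]
  delta_pos:
    - [0,0,0.1]
    - [0,0,0.05]
    - [0,0,0]
  gripper: [1,1,1]

```text
time_s: 18.9
tool_pos: [0.5137, 0.2095, 0.1006]
tool_rot: [180.0, -0.0, 11.0]
force: [-0.2, 0.3, -1.0]
grip_width: 0.0178
grasp_force: 30.0
```

Call:
drive_tool:
  angular:
    - [0,0,0]
    - [0,0,0]
    - [0,0,0]
    - [0,0,0]
    - [0,0,0]
    - [0,0,0]
    - [0,0,0]
    - [0,0,0]
    - [0,0,0]
    - [0,0,0]
    - [0,0,0]
    - [0,0,0]
    - [0,0,0]
    - [0,0,0]
    - [0,0,0]
    - [0,0,0]
  delta_pos:
    - [0,0,0]
    - [0,0,0]
    - [0,0,0]
    - [0,0,0]
    - [0,0,0]
    - [0,0,0]
    - [0,0,0]
    - [0,0,0]
    - [0,0,-1]
    - [0,0,-3]
    - [0,0,-3]
    - [0,0,-3]
    - [0,0,-3]
    - [0,0,0]
    - [0,0,0]
    - [0,0,0]
  gripper: [2.5,3.5,5,6.5,8,8,8,8,8,8,8,8,8,8,8,8]

```text
time_s: 20.5
tool_pos: [0.5129, 0.2091, 0.2295]
tool_rot: [180.0, 0.1, 11.0]
force: [0.4, -0.1, 0.3]
grip_width: 0.0802
grasp_force: 0.0
```

```bash
python3 - <<'E'
from h import *
to(.5138,.2096,.0998,11)
c=eyes.read_camera('side')
save('e.png',cv2.resize(c['pixels'][150:390,240:440],(500,600),interpolation=2))
E
```

```text
pose [0.5129 0.2091 0.2295] [1.7998e+02 9.0000e-02 1.0990e+01] t 20.5 F [ 0.37 -0.12  0.3 ] w 0.08015595341592457 0.0
delta cm [ 0.12 -0.04 12.97] rotvec [ 0.0004  0.0015 -0.0001]
```

View pics/e.png

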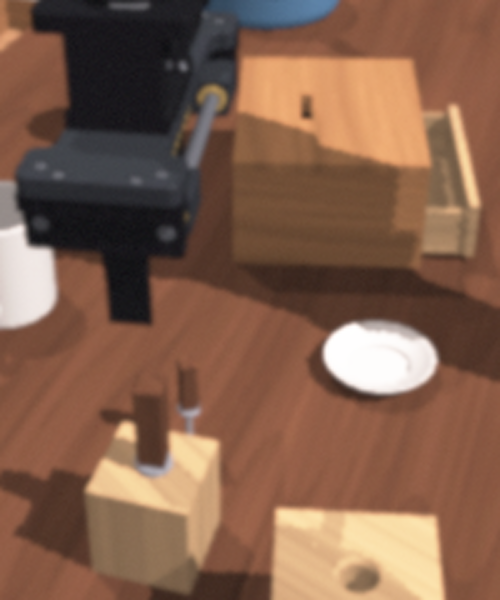

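The pick stands upright in its block with its collar seated (152,465), the tray is out (460,185), and the gripper is clear of everything.

```bash
python3 -c "
from h import *
print(env.sign_off())"
```

```text
the job is handed in; nothing more can be done
None
```

The tray has sprung out and the pick is back in its block, upright and fully down; I handed the job in at about 20.5 s, and the hand-in gave no verdict back.

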